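# Set up the folding reading easel and put the typing plate on it

## Robot

A 6-joint arm with a two-finger parallel gripper is mounted at the origin on the work surface. World frame = base frame: x ahead of the robot, y to its left, z up, the work surface at z = 0. Lengths are in m, angles in rad, forces in N, time in s.
With the tool pointing down it reaches from about 0.275 to 0.75 m from the base axis. Payload 10.2 kg.
Tool frame: the origin (TCP) lies between the finger pads; the fingertips stand 8 mm ahead of it and the grasp point (between the pads) lies 11 mm behind it; z points along the fingers, y is the line along which they close (so a half turn about z gives the same grasp; the last joint's range is limited). The gripper opens to 88 mm and grips with 3 to 60 N. Pads are 18 mm wide; open, the fingers measure 123 mm over their backs; the gripper's body (75 mm by 187 mm) begins 45 mm behind the grasp point.
Start: joints at [1.12, 0.313, 1.498, -0, 1.331, -0.223], TCP at [0.119, 0.511, 0.247] pointing down, gripper open.
Joint ranges: [-2.94, 2.94], [-0.97, 2.17], [0.19, 2.56], [-1.23, 4.37], [0.02, 3.11], [-2.88, 2.88]. Speed limits (rad/s): [2.39, 2.39, 3.01, 3.14, 3.14, 3.14].

## Interface

Orientations are given as [roll, pitch, yaw] about the fixed x, y, z axes, in that order (R = Rz(yaw) Ry(pitch) Rx(roll)).
In Python, from rig import arm gives the robot as it stands. Calls block until the motion is done:
- arm.move_to(position, orientation): joint-space move of the TCP to a pose.
- arm.move_straight(position, attitude=None, feed=0.15, max_force=None): straight line of the TCP; attitude=None keeps the orientation; feed is the mean speed in m/s. With max_force (N) it stops when the force on the tool has changed by that much, and returns True; else False.
- arm.movej(angles): joint-space move.
- arm.move_gripper(opening, squeeze=None): opening from 0.0 (shut) to 1.0 (fully open); squeeze is the grip in N (None keeps the last); returns when the fingers have stopped.
- arm.wait(seconds).
- arm.solve_ik(position, orientation): joint angles nearest the present ones, or None.
- arm.read_state(): the state.
- arm.read_camera(name): name is "scene" or "top" or "wrist"; returns the picture (384x512x3 uint8, red, green, blue); there is no depth.
- arm.get_calibration(name): a dict with "camera_matrix" (3x3 intrinsics, pixels), "cam_to_world" (4x4, takes a point from camera to world coordinates); the wrist camera has in their place "T_tool_cam" (4x4, takes a point from camera to tool coordinates, whose origin is the TCP and whose axes are the flange's). Camera axes: x right, y up, looking along -z (the intrinsics and any distortion apply to the point x, -y, -z); pixel columns grow to the right and rows downward; lengths in m; the calibration is good to about 2 mm. The wrist camera is an equidistant fisheye: a pixel r from the principal point sees the ray r / f radians off the axis. A picture is of the moment at which its call begins: read the wrist's pose just before it. get_calibration takes no time and is no camera call.
A pose or a line that the arm cannot do raises arm.Unreachable and nothing moves.
- arm.job_done(): hands the job in; it is judged then, once.
The state is a dict: "t": time; "joints": joint angles; "joint_velocities": joint speeds; "joint_torque": joint torques, N m; "eef_pos": TCP position; "orientation": TCP orientation; "force": force on the tool from outside, world axes, zero at the start; "torque": the same for the moment, N m; "finger_gap": opening from 0.0 (shut) to 1.0 (fully open); "grip_force": force on a finger pad.
Only numpy, scipy, OpenCV 4.12 (cv2) and the standard library are available. Lean on these libraries where they do the work, as an engineer would, in place of code of your own. Each camera call takes 0.05 s, during which the arm holds its last target. There are 200 camera calls.

## Task

Set up the folding easel for reading the blood-typing plate: while it is still in its rack, push the prop leg that is folded behind it out until it reaches its stop, then lift the easel out and stand it on its leg, wholly on the grey mat, squarely and with its ledge towards you (the robot's side). Then take the big typing plate from the drying rack and stand it in the middle of the easel's ledge, leaning flat against the panel with its wells facing you. Set things down rather than drop them, let nothing fall over, and leave everything else where it is.

Things in the scene. Friction and masses are not known exactly. Their poses are not given: they have to be found in the camera images.
- easel_rack: steel rack fixed to the bench: base 90 x 190 x 8 mm (x, y, z) with one slot along its y, 9.5 mm wide, 28 mm deep, its floor 8 mm above the bench, its rim 36 mm above the bench. Origin: centre of the underside. The easel stands in the slot, same x and y axes. It is to the robot's left or right.
- easel: aluminium easel, at first upright in the slot of its rack. Panel 8 mm thick (x), 160 mm wide (y), 106 mm tall (z) with a grip tab 70 mm wide in its middle rising to z = 135 mm; 0.4 to 0.6 kg. Origin: centre of the panel's underside; -x is the front (ledge), +x the back (leg), z up along the panel. Nothing lies before or behind the panel above z = 95 mm. Stood on its leg it leans back 0.30 rad (top towards +x); with the leg folded it cannot stand alone.
- leg (a joint): angle of the easel's prop leg about its hinge: 0 = folded flat along the panel's back pointing to the easel's +y, 1.571 = out at its stop, standing straight back (easel +x); it grows clockwise seen from above. Starts between 0.02 and 0.4; light friction (0.05 N m), it stays where it is left.
- leg_hinge (a point): point on the leg's hinge axis, 68 mm above the easel's underside, 10.5 mm behind the panel's mid-plane and 15 mm towards easel -y. The axis runs along easel z.
- leg_tab (a point): point in the mid-plane of the leg, 115 mm from the hinge axis, half-way up. The leg is a plate 4 mm thick, reaching 126 mm from the hinge axis to its rolled end, and spans z = 44 to 92 mm of the easel. Folded, it overhangs the panel's +y side edge by 31 mm: that overhang can be pushed backwards from the front, beside the panel.
- leg_foot (a point): lowest point of the leg's rubber foot, 100 mm from the hinge axis, about 32 mm up along easel z from the easel's underside. With the leg out, the easel stands on this foot and on the rear lower edge of its panel.
- easel_left (a point): easel's lower corner at +y (80 mm from its origin)
- easel_right (a point): easel's lower corner at -y (80 mm from its origin)
- ledge (a point): middle of the floor of the ledge on the easel's front (easel x = -17, z = 38 mm). The ledge is 130 mm wide; its channel, 26 mm wide, runs from the panel's face (x = -4 mm) to a lip (x = -30 to -33 mm) that rises to z = 50 mm.
- pad: flat grey work mat fixed to the bench between the two racks: 220 mm (x, away from the robot) x 240 mm (y) x 2 mm thick. Origin: centre of its underside; its -x edge is the robot's side. Place for the easel: with its panel 50 mm on the robot's side of the mat's middle, the foot lies 55 mm beyond the middle.
- plate_rack: white plastic drying rack fixed to the bench: base 130 x 150 x 8 mm with two slots along its y at x = -35 and +35 mm, each 10.5 mm wide, 28 mm deep, floor 8 mm and rim 36 mm above the bench. Origin: centre of the underside. On the other side of the mat from the easel's rack.
- plate: big white blood-typing plate, 8 mm thick (x), 115 mm wide (y), 145 mm tall (z), 28 wells on its front (-x) face; 0.10 to 0.20 kg. Origin: centre of its lower edge face. At first stands upright in one slot of the drying rack (either one), its lower edge 8 mm above the bench, wells facing the robot's side. On the ledge it stands 48 mm taller than the easel's grip tab.
- plate_wells (a point): middle of the plate's wells face (4 mm in front of its mid-plane, 72.5 mm up)
- tile: small white typing tile, 8 x 115 x 85 mm with 6 wells, standing in the other slot of the drying rack, 70 mm from the plate; leave it alone. Origin: centre of its lower edge face
- dropper_a: amber reagent dropper bottle, 28 mm across, 72 mm tall; bystander. Origin: centre of its underside
- dropper_b: amber reagent dropper bottle, 28 mm across, 72 mm tall; bystander. Origin: centre of its underside
- dropper_c: amber reagent dropper bottle, 28 mm across, 72 mm tall, between mat and racks; bystander. Origin: centre of its underside
- pot_a: white screw-lid pot, 72 mm across, 98 mm tall, on the left; bystander. Origin: centre of its underside
- pot_b: white screw-lid pot, 72 mm across, 98 mm tall, on the right; bystander. Origin: centre of its underside
- wipes_box: small open carton of wipes, 70 x 110 mm, 90 mm tall with its flap, beyond the mat; bystander. Origin: centre of its underside
There are look-alikes about, which are no part of the job. What is shaped like the easel_rack but yellow is not meant.

How it is judged:
On the way, in this order (a step that is already met when the one before it is completed fails the run):
1. the prop leg is swung out to its stop (leg joint over 1.45 rad) while the easel is still standing in its rack (value of joint leg above 1.45 rad and horizontal distance between easel and easel_rack below 0.015 m and height (world z) of easel below 0.02 m), for 0.2 s.
2. the easel stands by itself on its leg, let go, wholly on the mat, squarely, ledge towards the robot (value of joint leg above 1.45 rad and x of easel_left in the frame of pad between -0.112 and 0.112 m and y of easel_left in the frame of pad between -0.122 and 0.122 m and x of easel_right in the frame of pad between -0.112 and 0.112 m and y of easel_right in the frame of pad between -0.122 and 0.122 m and x of leg_foot in the frame of pad between -0.112 and 0.112 m and y of leg_foot in the frame of pad between -0.122 and 0.122 m and x of leg_foot in the frame of pad above -0.02 m and angle between the y axis of easel and the y axis of pad, either way round below 0.3 rad and angle between easel's own z axis and vertical between 0.2 and 0.4 rad and height (world z) of each of easel, leg_foot below 0.012 m and linear speed of easel below 0.02 m/s and contact force between the fingers and easel below 0.2 N), for 0.3 s.
At the end, for the whole second after the job is handed in: Leg at its stop (over 1.45 rad). Easel free, at rest, leaning back 0.2-0.4 rad, lower corners and foot on the mat, within 0.3 rad of square, ledge to the robot. Plate free, at rest on the ledge (+8/-4 mm), within 30 mm of its middle, up to 12 mm off the panel, within 0.1 rad of it, wells outward (all of step 2 and x of plate in the frame of easel between -0.02 and -0.004 m and y of plate in the frame of easel between -0.03 and 0.03 m and z of plate in the frame of easel between 0.034 and 0.046 m and angle between the z axis of plate and the z axis of easel, either way round below 0.1 rad and x of plate_wells in the frame of easel below -0.0095 m and linear speed of plate below 0.02 m/s and contact force between the fingers and plate below 0.2 N); the robot touches nothing.
It fails at once if another thing on the bench is shifted more than 30 mm (distance of any of tile, dropper_a, dropper_b, dropper_c, pot_a, pot_b, wipes_box from where it was at the start of the episode above 0.03 m).
It fails at once if the easel or the plate falls over (tilts more than 0.8 rad) (angle between any of easel, plate's own z axis and vertical above 0.8 rad).
It fails at once if the easel or the plate is dropped (moves faster than 0.6 m/s while the gripper does not touch it) ((linear speed of easel above 0.6 m/s and contact force between the fingers and easel below 0.01 N) or (linear speed of plate above 0.6 m/s and contact force between the fingers and plate below 0.01 N)).
It also fails if it takes over 72 s, if anything falls off the work surface, if the arm or the gripper's body presses on something with over 40 N, if the wrist force passes 120 N, or if a joint passes its speed limit or range.

## Working session

There is one attempt and no reset: what is moved stays moved. The work goes in short steps, each a Python script; the robot and the scene stay as the last script left them, time stands still between calls to the robot, and variables do not carry over. Pictures are saved under pics/ and viewed, at most 10 in all, crops included, and the job is handed in when it is done.

```bash
mkdir -p pics; ls
python3 - <<'E'
from rig import arm
import cv2, numpy as np
for n in ("scene","top"):
    cv2.imwrite(f"pics/{n}0.png",cv2.resize(arm.read_camera(n)[:,:,::-1],(800,600),interpolation=cv2.INTER_CUBIC))
for n in ("scene","top","wrist"):
    c=arm.get_calibration(n)
    for k,v in c.items(): print(n,k,np.round(v,4).tolist())
s=arm.read_state(); print(s['t'],s['eef_pos'],s['orientation'])
E
```

```text
pics
scene camera_matrix [[381.7431, 0.0, 251.6839], [0.0, 381.7431, 187.9568], [0.0, 0.0, 1.0]]
scene cam_to_world [[0.3563, -0.6214, 0.6978, 1.3121], [0.9343, 0.2452, -0.2587, -0.3235], [-0.0104, 0.7441, 0.6679, 0.8748], [0.0, 0.0, 0.0, 1.0]]
top camera_matrix [[499.1263, 0.0, 256.4298], [0.0, 499.1263, 189.4699], [0.0, 0.0, 1.0]]
top cam_to_world [[0.0237, 0.9966, -0.0784, 0.3654], [-0.9997, 0.024, 0.0028, 0.0036], [0.0047, 0.0783, 0.9969, 1.8215], [0.0, 0.0, 0.0, 1.0]]
wrist camera_matrix [[297.3186, 0.0, 254.2625], [0.0, 297.3186, 193.2441], [0.0, 0.0, 1.0]]
wrist T_tool_cam [[0.0012, 0.956, 0.2934, 0.0757], [1.0, -0.0013, 0.0003, 0.0005], [0.0006, 0.2934, -0.956, -0.1384], [0.0, 0.0, 0.0, 1.0]]
0.1 [0.11849802 0.51125827 0.24626663] [-3.14058621e+00 -2.37059030e-04  2.91380061e+00]
```

View pics/scene0.png

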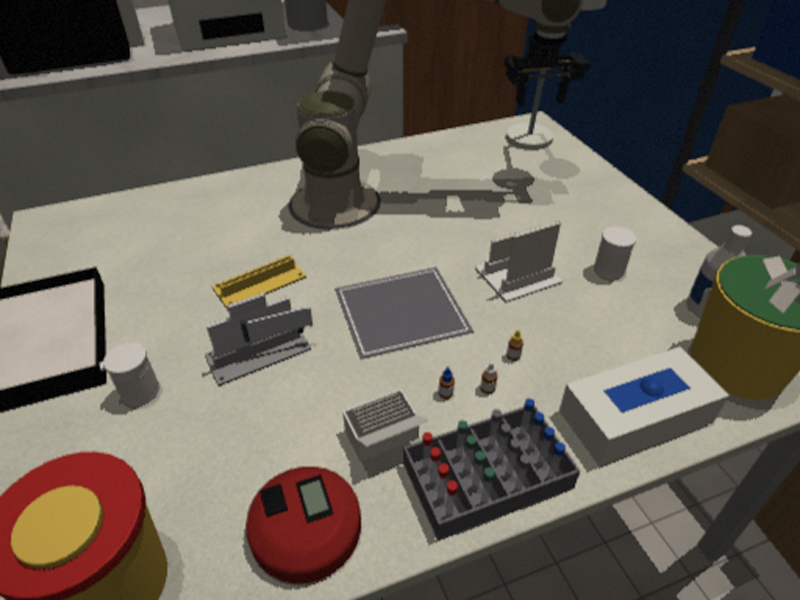

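View pics/top0.png

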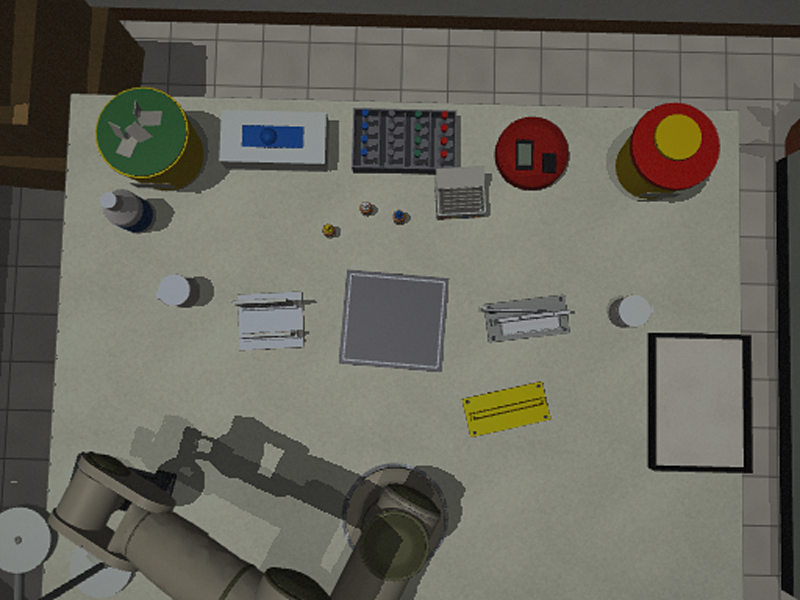

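Top view (800x600): the grey easel rack with the easel is at (527,318), on the robot's right. The yellow rack at (506,408) is the empty look-alike. The mat is at (394,320), and the white drying rack at (270,320) has its two slots at rows ~300 and ~335. One of those holds the plate and the other the tile, so I'll look from close by with the wrist camera.

```bash
cat > h.py <<'E'
from rig import arm
import cv2, numpy as np
from scipy.spatial.transform import Rotation as Ro
K=8/5.12
def pose():
    s=arm.read_state(); T=np.eye(4); T[:3,:3]=Ro.from_euler('xyz',s['orientation']).as_matrix(); T[:3,3]=s['eef_pos']; return T
def snap(name,file=None):
    """picture + camera pose; saves enlarged png and pose"""
    c=arm.get_calibration(name)
    M=pose()@np.array(c['T_tool_cam']) if name=='wrist' else np.array(c['cam_to_world'])
    im=arm.read_camera(name)
    if file:
        cv2.imwrite(f'pics/{file}.png',cv2.resize(im[:,:,::-1],(800,600),interpolation=cv2.INTER_CUBIC))
        np.savez(f'pics/{file}.npz',im=im,M=M,K=np.array(c['camera_matrix']),fish=name=='wrist')
    return im
def rays(file,px,big=True):
    d=np.load(f'pics/{file}.npz'); px=np.atleast_2d(px).astype(float)
    if big: px=(px+.5)/K-.5
    q=(px-d['K'][:2,2])/d['K'][0,0]
    if d['fish']:
        r=np.linalg.norm(q,axis=1,keepdims=True)+1e-9; v=np.c_[q/r*np.sin(r),np.cos(r)]
    else: v=np.c_[q,np.ones(len(q))]
    v=v*[1,-1,-1]
    return d['M'][:3,3], v@d['M'][:3,:3].T
def onplane(file,px,z,big=True):
    o,v=rays(file,px,big); return (o+v*((z-o[2])/v[:,2:]))[:,:2]
E
python3 - <<'E'
from h import *
s=[np.pi,0,np.pi/2]
arm.move_to([0.42,0.32,0.33],s); snap('wrist','wp')
arm.move_to([0.44,-0.24,0.33],s); snap('wrist','we'); snap('top','t1')
print(arm.read_state()['t'],np.round(arm.read_state()['joints'],2))
E
```

```text
3.6417 [-0.73  0.21  1.41  0.    1.52 -0.73]
```

View pics/wp.png

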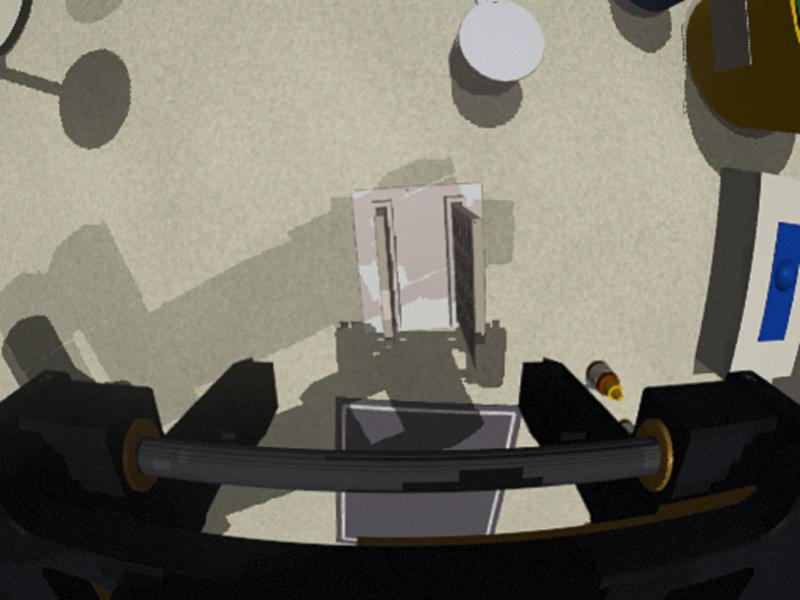

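View pics/we.png

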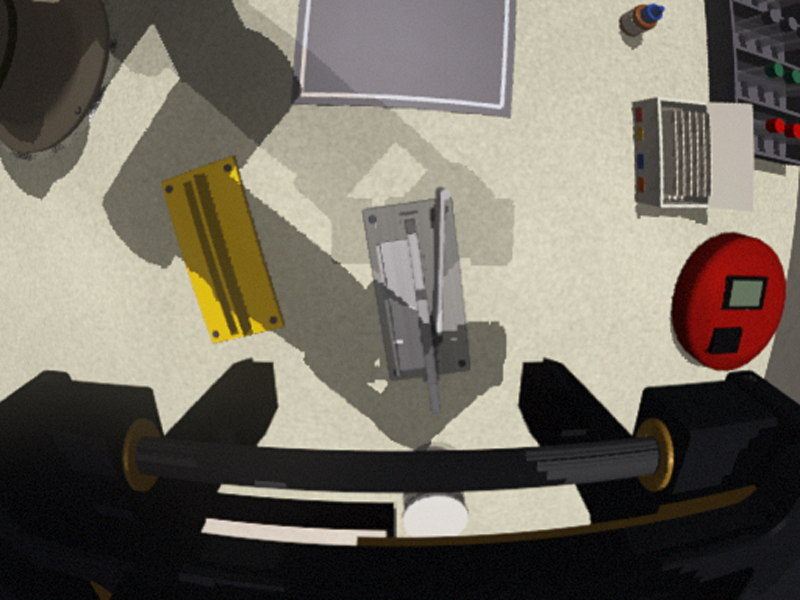

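wp: drying rack at (352–484,184–330). The thing in its far slot (470,270) is tall with many wells, so that is the plate. The short one at (388,270) is the tile. we: grey rack at (363–470,196–380) holding the easel, and the yellow empty rack is at (223,250). I'll enlarge both.

Run:
```python
from h import *
def crop(f,x0,y0,w,h):
    im=np.load(f'pics/{f}.npz')['im'][:,:,::-1]
    x0,y0,w,h=[int(round(v/K)) for v in (x0,y0,w,h)]
    print(f,x0,y0,w,h)
    im=cv2.convertScaleAbs(im[y0:y0+h,x0:x0+w],alpha=1.4)
    return cv2.resize(im,(400,600),interpolation=cv2.INTER_CUBIC)
cv2.imwrite('pics/crop.png',np.hstack([crop('wp',340,175,150,225),crop('we',345,180,160,240)]))
```

```text
wp 218 112 96 144
we 221 115 102 154
```

View pics/crop.png

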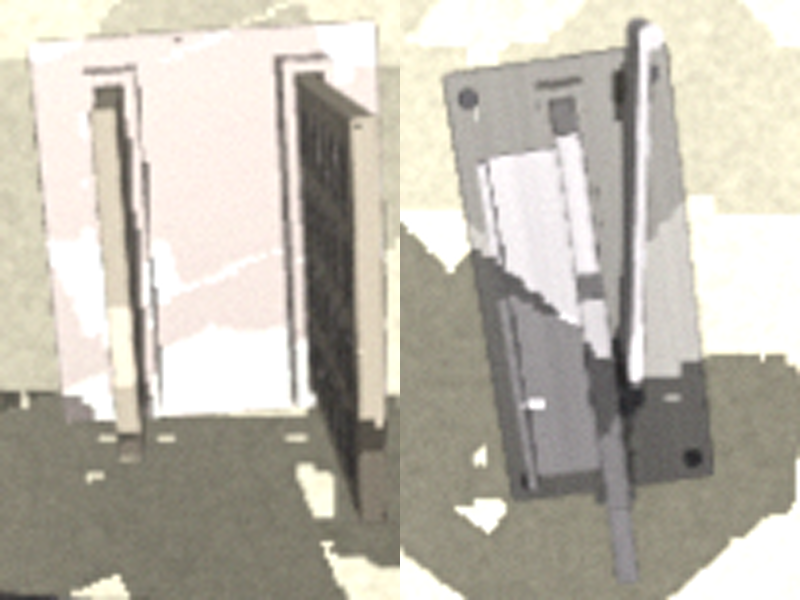

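Run:
```python
from h import *
def cp(f,pts):
    p=np.array(pts,float)
    if f=='wp': return p/4.1667-.5+.12+[218,112]
    return (p-[400,0])/[3.9216,3.8961]-.5+.13+[221,115]
def rep(n,P): 
    print(n,np.round(P,4).tolist())
R=onplane('we',cp('we',[(445,72),(665,45),(712,470),(512,497)]),.008,False)
c=R.mean(0); u=(R[0]+R[1]-R[2]-R[3])/2; rep('rack c',c); rep('u len',[np.linalg.norm(u)]); yaw=np.arctan2(-u[0],u[1]); print('yaw',yaw, 'w',np.linalg.norm(R[1]-R[0]))
P=onplane('we',cp('we',[(570,138),(627,580)]),.114,False); rep('panel',P); rep('mid',P.mean(0)); d=P[0]-P[1]; print(np.linalg.norm(d),np.arctan2(-d[0],d[1]))
L=onplane('we',cp('we',[(640,25),(634,380)]),.100,False); rep('leg',L); d=L[0]-L[1]; print(np.linalg.norm(d),np.arctan2(-d[0],d[1]))
Q=onplane('wp',cp('wp',[(362,117),(372,520)]),.153,False); rep('plate',Q); rep('mid',Q.mean(0)); d=Q[0]-Q[1]; print(np.linalg.norm(d),np.arctan2(-d[0],d[1]))
B=onplane('wp',cp('wp',[(30,42),(375,22)]),.008,False); rep('prack far edge',B); print(np.linalg.norm(B[0]-B[1]))
S=onplane('wp',cp('wp',[(285,60),(303,400)]),.036,False);rep('slot',S)
# mat from top
d=np.load('pics/t1.npz')['im']; h=cv2.cvtColor(d,cv2.COLOR_RGB2HSV)
m=((d.max(2)<125)&(h[:,:,1]<60)).astype(np.uint8); m=cv2.morphologyEx(m,cv2.MORPH_OPEN,np.ones((5,5)))
n,l,st,ce=cv2.connectedComponentsWithStats(m)
i=l[205,252]; print(st[i])
cn=cv2.findContours((l==i).astype(np.uint8),0,2)[0][0]; r=cv2.minAreaRect(cn); W=onplane('t1',cv2.boxPoints(r),.002,False); rep('mat',W); rep('c',W.mean(0))
M2=onplane('we',[(512,117),(300,100)],.002); rep('mat -y corners far,near',M2)
M3=onplane('wp',[(520,403),(337,399)],.002); rep('mat +y corners',M3)
```

```text
rack c [0.4631, -0.2938]
u len [0.1866]
yaw 0.1421808011586606 w 0.08747388239158205
panel [[0.4524, -0.2175], [0.4744, -0.3729]]
mid [0.4634, -0.2952]
0.1568940005866531 0.14082289483940436
leg [[0.4746, -0.1831], [0.4755, -0.3024]]
0.11932806007534875 0.007161937837964753
plate [[0.4733, 0.3603], [0.4821, 0.247]]
mid [0.4777, 0.3037]
0.1136968791654662 0.0771465347335726
prack far edge [[0.3741, 0.3708], [0.502, 0.3796]]
0.1282012799353157
slot [[0.4655, 0.3664], [0.4759, 0.2411]]
[ 221  177   62   57 3170]
mat [[0.3606, 0.1275], [0.5568, 0.1169], [0.5439, -0.1], [0.3479, -0.0875]]
c [0.4523, 0.0142]
mat -y corners far,near [[0.5553, -0.1118], [0.3434, -0.0958]]
mat +y corners [[0.5639, 0.1306], [0.3508, 0.1376]]
```

Both are confirmed. The right-hand crop shows the easel in the grey rack, with its leg slightly open on the back (+x) and its overhang towards the mat. The left-hand crop shows the plate with many wells in the far slot and the low tile in the near slot. Next I push the leg out.

```bash
cat >> h.py <<'E'
a=0.142; c=np.array([.4633,-.2945]); ex=np.array([np.cos(a),np.sin(a)]); ey=np.array([-ex[1],ex[0]])
E
python3 - <<'E'
from h import *
o=[np.pi,0,a+np.pi/2]; z=.092
hinge=c+.0105*ex-.015*ey
P=lambda xy,zz=z:[*xy,zz]
arm.move_gripper(0.0)
st=c-.032*ex+.097*ey
arm.move_to(P(st,.2),o); arm.move_straight(P(st)) 
for th in np.r_[np.arange(.15,1.57,.142),1.571,1.63]:
    r=np.interp(th,[.1,.6],[.112,.104]); sup=.0175*abs(np.cos(th))+.009*abs(np.sin(th))
    p=hinge+r*(np.cos(th)*ey+np.sin(th)*ex)-(.002+sup)*(np.cos(th)*ex-np.sin(th)*ey)
    hit=arm.move_straight(P(p),feed=.08,max_force=8)
    if hit: print('hit',th,arm.read_state()['force']); break
q=np.array(arm.read_state()['eef_pos']); e=q[:2]-c; print(e@ex,e@ey,arm.read_state()['t'])
arm.move_straight(P(q[:2]+.03*ey),feed=.1)
arm.move_straight(P(q[:2]+.03*ey,.25),feed=.25)
arm.move_to([0.44,-0.26,0.33],[np.pi,0,np.pi/2]); snap('wrist','we2')
E
```

```text
hit 1.5699999999999998 [0.54632941 2.30850609 1.54839344]
0.114487811957847 -0.0038300747975419064 10.5083
```

View pics/we2.png

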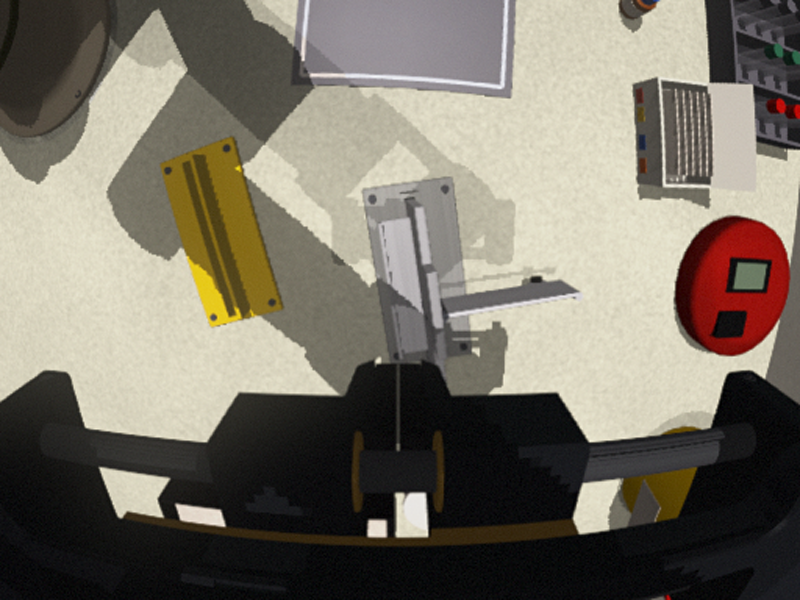

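The picture shows the leg standing straight back, from (445,308) to (578,292), with the easel still in its slot. The stop was felt with the leg at its 90° position. Now I grip the tab, lift the easel and stand it on the mat.

```bash
cat >> h.py <<'E'
m=-.048; mat=np.array([.4534,.0152]); mx=np.array([np.cos(m),np.sin(m)])
G=Ro.from_euler('z',np.pi/2)*Ro.from_euler('x',np.pi)      # tool in object frame
def tcp(org,R,off): return (np.array(org)+R.apply(off)).tolist(), (R*G).as_euler('xyz').tolist()
E
python3 - <<'E'
from h import *
o=[np.pi,0,a+np.pi/2]
arm.move_gripper(0.7)
arm.move_to([*c,.2],o); arm.move_straight([*c,.115],feed=.1)
arm.move_gripper(0.0,45)
s=arm.read_state(); print('grip',s['finger_gap'],s['grip_force'],s['eef_pos'])
if not .06<s['finger_gap']<.13: raise SystemExit
f0=np.array(s['force'])
arm.move_straight([*c,.24],feed=.08)
s=arm.read_state(); print('lift',np.array(s['force'])-f0,s['finger_gap'])
E0=Ro.from_euler('z',m)*Ro.from_euler('y',.3)
org=np.array([*(mat-.05*mx),.0032]); off=[0,0,.107]
p,q=tcp(org+[0,0,.06],E0,off)
print(p,q, arm.solve_ik(p,q))
arm.move_to(p,q)
snap('scene','s2')
s=arm.read_state(); print(s['t'],s['eef_pos'],s['orientation'],s['finger_gap'])
E
```

```text
grip 0.09100434771857534 44.931970573961735 [ 0.46311994 -0.29452893  0.11502622]
lift [ 1.8380433  -0.05803625 -6.75328666] 0.08814740052829842
[0.4350418310451062, 0.016081869489655353, 0.16542100433643983] [-2.8415926535897933, 0.0, 1.5227963267948965] [-0.20684939  0.36556085  1.68066201 -0.04752111  1.39200923 -0.14340854]
18.9083 [0.43558121 0.01517926 0.16568467] [-2.84296800e+00  1.68957836e-04  1.52178715e+00] 0.08635447936667735
```

View pics/s2.png

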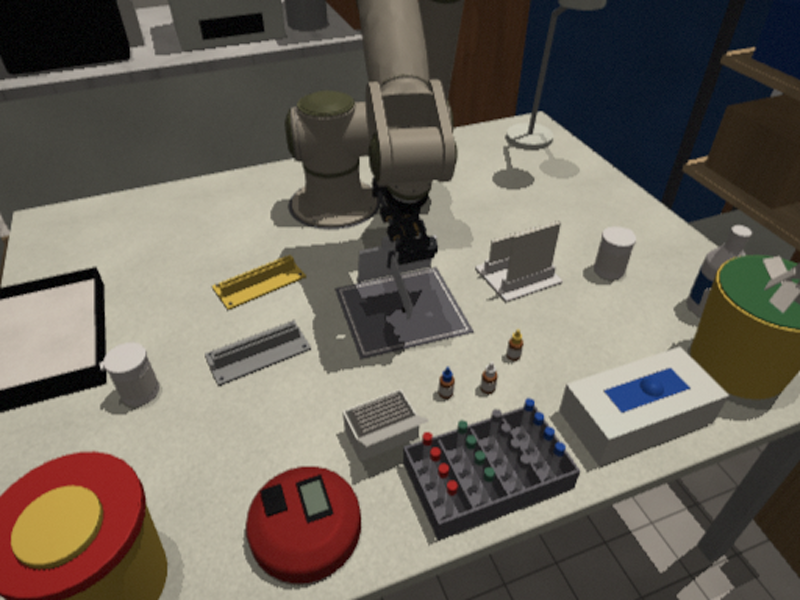

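The easel is held over the mat at (400,290), ledge side towards the robot and its leg pointing away; its rack is empty. I lower it until it touches.

Run:
```python
from h import *
E0=Ro.from_euler('z',m)*Ro.from_euler('y',.3)
org=np.array([*(mat-.05*mx),.0032]); off=[0,0,.107]
arm.move_straight(tcp(org+[0,0,.012],E0,off)[0],feed=.06)
h=arm.move_straight(tcp(org-[0,0,.004],E0,off)[0],feed=.02,max_force=5)
T=pose(); print('hit',h,T[:3,3],'org',T[:3,3]-E0.apply(off),arm.read_state()['force'])
np.save('place.npy',T)
arm.move_gripper(.35)
arm.wait(.3)
up=E0.apply([0,0,1])
arm.move_straight((T[:3,3]+.07*up).tolist(),feed=.1)
arm.move_to([.42,.0,.38],[np.pi,0,np.pi/2]); snap('wrist','w3')
# preload plate-side view
arm.move_to([0.44,0.27,0.33],[np.pi,0,np.pi/2]); snap('wrist','w4'); snap('scene','s3')
print(arm.read_state()['t'])
im=np.load('pics/w3.npz')['im'][:,:,::-1]; im2=np.load('pics/s3.npz')['im'][130:330,150:400,::-1]
cv2.imwrite('pics/both.png',np.vstack([cv2.resize(im[:210],(640,262)),cv2.resize(im2,(420,336)) if 0 else cv2.copyMakeBorder(cv2.resize(im2,(420,336)),0,0,0,220,0)]))
```

```text
hit True [0.4348693  0.01606943 0.10533111] org [0.40328506 0.01758664 0.00311011] [0.15656949 1.06981257 5.9366231 ]
24.225
```

View pics/both.png

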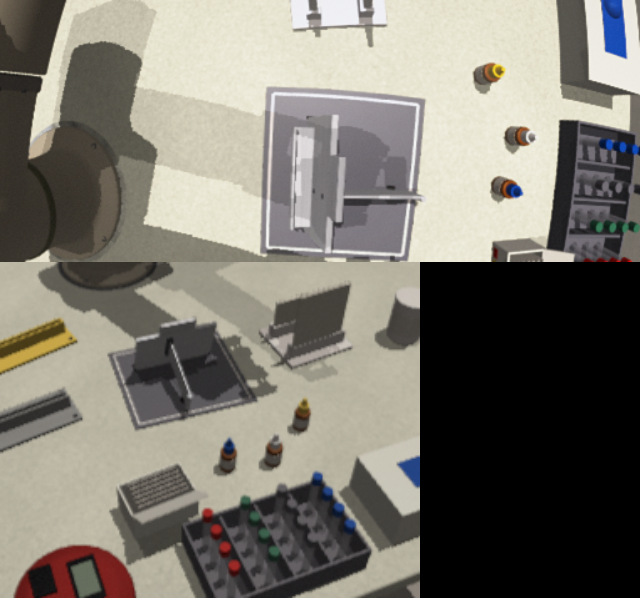

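The easel stands on its leg on the mat, ledge towards the robot: tab at (340,190), ledge at (303,178), foot side at (415,197) in the upper picture. I compare a few of those pixels with the expected pose, then pick up the plate.

Run:
```python
from h import *
E0=Ro.from_euler('z',m)*Ro.from_euler('y',.3); T=np.load('place.npy')
org=T[:3,3]-E0.apply([0,0,.107])
px=np.array([(345,157),(344,222),(300,127),(293,228)])/[1.25,1.2476]
for p,e in zip(px,[(4,35,135),(4,-35,135),(-33,65,50),(-33,-65,50)]):
    w=org+E0.apply(np.array(e)/1000); print(np.round(w,4), np.round(onplane('w3',p,w[2],False)-w[:2],4))
# plate
pc=np.array([.4777,.3037]); b=.076; o=[np.pi,0,b+np.pi/2]
arm.move_gripper(.7)
arm.move_to([*pc,.21],o); arm.move_straight([*pc,.123],feed=.1)
arm.move_gripper(0,25)
s=arm.read_state(); print('grip',s['finger_gap'],s['grip_force'],s['eef_pos']); f0=np.array(s['force'])
if not .06<s['finger_gap']<.13: raise SystemExit
arm.move_straight([*pc,.29],feed=.1)
s=arm.read_state(); print('lift',np.array(s['force'])-f0,s['finger_gap'],s['t'])
```

```text
[0.4486 0.0504 0.1309] [[-0.001  -0.0013]]
[ 0.4453 -0.0195  0.1309] [[ 0.0023 -0.001 ]]
[0.3897 0.0833 0.0606] [[ 0.0081 -0.0022]]
[ 0.3834 -0.0465  0.0606] [[0.0044 0.0005]]
grip 0.08550828450960181 24.999235016293824 [0.4777059  0.30369695 0.12299336]
lift [-0.83428298  0.15501511 -1.68911726] 0.08743493037816309 29.1167
```

Run:
```python
from h import *
E0=Ro.from_euler('z',m)*Ro.from_euler('y',.3); T=np.load('place.npy')
org=T[:3,3]-E0.apply([0,0,.107])
at=lambda x,z: tcp(org,E0,[x,-.001,z+.115])
p,q=at(-.014,.16); arm.move_to(p,q)
arm.move_straight(at(-.014,.055)[0],feed=.1); arm.wait(.2)
h=arm.move_straight(at(-.014,.030)[0],feed=.02,max_force=2.5)
loc=lambda: np.round(E0.inv().apply(pose()[:3,3]-org)-[0,0,.115],4)
print('hit',h,loc(),arm.read_state()['force'])
arm.wait(.2)
h=arm.move_straight((pose()[:3,3]+E0.apply([.012,0,0])).tolist(),feed=.015,max_force=1.5)
print('side',h,loc(),arm.read_state()['force'],arm.read_state()['t'])
snap('scene','s5'); snap('wrist','w5')
i1=np.load('pics/s5.npz')['im'][130:260,190:350,::-1]; i2=np.load('pics/w5.npz')['im'][:,:,::-1]
cv2.imwrite('pics/both2.png',np.vstack([cv2.resize(i1,(400,325)),cv2.resize(i2,(400,270))]))
```

```text
hit True [-0.014  -0.001   0.0377] [ 1.49436456 -0.68066176  5.01900358]
side True [-0.0133 -0.001   0.0379] [1.55435271 0.47096486 3.46770941] 32.9333
```

View pics/both2.png

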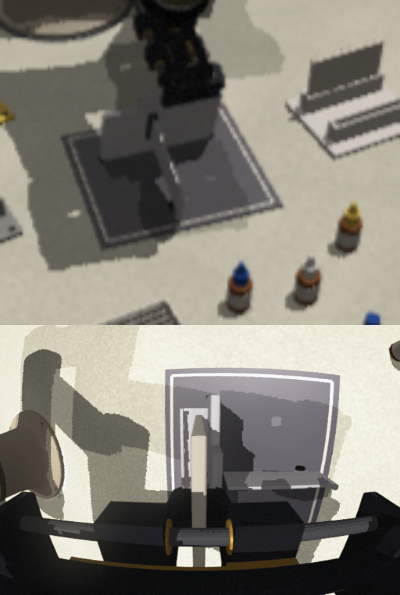

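The plate landed on the ledge floor (easel z = 37.7 mm) in front of the panel, at about (185,120) in the scene crop. I lift it a hair, bring it to about 1.5 mm from the panel and let go.

Run:
```python
from h import *
E0=Ro.from_euler('z',m)*Ro.from_euler('y',.3); T=np.load('place.npy')
org=T[:3,3]-E0.apply([0,0,.107])
at=lambda x,z: tcp(org,E0,[x,-.001,z+.115])[0]
loc=lambda: np.round(E0.inv().apply(pose()[:3,3]-org)-[0,0,.115],4)
arm.move_straight(at(-.0133,.0392),feed=.02)
h=arm.move_straight(at(-.0092,.0392),feed=.015,max_force=4); print(h,loc(),arm.read_state()['force'])
h=arm.move_straight((pose()[:3,3]-E0.apply([0,0,.003])).tolist(),feed=.015,max_force=2); print(h,loc())
p=pose()[:3,3]
arm.move_gripper(.3); arm.wait(.4)
arm.move_straight((p+E0.apply([0,0,.09])).tolist(),feed=.1)
arm.move_to([.40,0.02,.42],[np.pi,0,np.pi/2]); snap('wrist','w6')
arm.move_to([.34,0.25,.35],[np.pi,0,np.pi/2]); snap('scene','s6'); snap('wrist','w7')
i1=np.load('pics/s6.npz')['im'][130:260,190:350,::-1]; i2=np.load('pics/w6.npz')['im'][60:260,150:400,::-1]
cv2.imwrite('pics/both3.png',np.hstack([cv2.resize(i1,(400,325)),cv2.resize(i2,(400,325))]))
print(arm.read_state()['t'])
```

```text
False [-0.0092 -0.001   0.0391] [ 0.23322499 -0.08725267 -2.46986009]
True [-0.009  -0.0011  0.0379]
37.7667
```

View pics/both3.png

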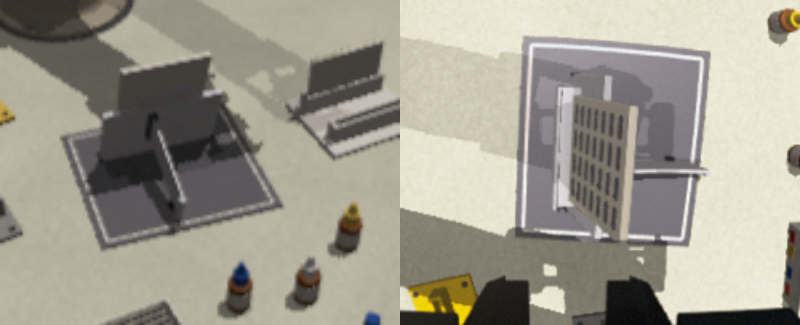

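The plate leans flat on the panel with its wells facing the robot (605,165), centred on the ledge. The easel stands square on the mat and the gripper is clear of everything.

```bash
python3 -c "
from rig import arm
print(arm.job_done())"
```

```text
the job is handed in; nothing more can be done
None
```

I handed the job in at about 38 s of the 72 s allowed: the easel stands on its leg, square on the mat, with the typing plate leaning on its ledge and wells towards the robot; the final pictures looked right, but no verdict came back.

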